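# Take the vial from behind the warmer's sprung guard

## Task

Take the taller, slimmer capped vial off the sample warmer's plate: its clear guard springs shut, so push the guard open and hold it there with the hand while gripping the vial. Keep the vial upright and set it down, without dropping it, in the middle of the round metal cooling disc on the bench; let go, with the guard fallen shut again.

Things in the scene. Friction and masses are not known exactly. Their poses are not given: they have to be found in the camera images.
- vial: capped amber vial, black cap: upright cylinder 30 mm in diameter, 55 mm tall, about 50 g; origin at the centre of its underside. It stands on the warmer's plate under the guard, at warmer x about -56 mm and y about +65 or -65 mm. On the other side, 130 mm away, stands a bystander: a squat jar with the same colours, 49 mm in diameter and 32 mm tall.
- warmer: fixed white sample warmer, 200 mm deep (x) by 300 mm wide (y), flat steel plate on top at height 60 mm; a console 36 mm high juts 75 mm out at the front. Origin at the centre of the housing's underside; x points from front (robot's side) to rear, y left, z up; turned a little about z. Sides and rear are open: behind the guard only vial and jar stand on the plate.
- guard (a joint): clear hood 250 mm wide, hinged along y at warmer x -90 mm, height 66; front wall up to height 141, then roof rising rearward over vial and jar to a free edge at warmer x -41, height 170 when shut. Value: opening angle in rad, 0 shut, stop 1.0; edge swings to the front. Springs shut, 1 to 2 N at the edge. A hand lowered behind the edge and moved level to the front opens it; pressing down does not.
- disc: fixed round aluminium cooling disc lying on the bench to the right of the warmer, 100 mm in diameter, 15 mm thick; origin at the centre of its underside, so its top is 15 mm above the origin.
Mind the look-alikes: they are no part of the job. What is shaped like the vial but pink or yellow is not meant.

How it is judged:
On the way, in this order (a step that is already met when the one before it is completed fails the run):
1. the fingers have the vial while it is still at the plate and the hand holds the guard open (more than 0.12 rad) (value of joint guard above 0.12 rad and z of vial in the frame of warmer below 0.07 m and contact force between the fingers and vial above 0.5 N), for 0.1 s.
2. the vial is lifted clear of the warmer's plate (underside more than 12 mm above it) (z of vial in the frame of warmer above 0.072 m), for 0.1 s.
3. the vial is lowered to within 8 mm of the disc's top while still held in the fingers, not dropped (horizontal distance between vial and disc below 0.025 m and z of vial in the frame of disc below 0.023 m and contact force between the fingers and vial above 0.5 N), for 0.1 s.
At the end, for the whole second after the job is handed in: The vial stands upright (within 10 degrees), released and at rest on the cooling disc, its axis within 25 mm of the disc's centre, and the guard is shut again (within 0.1 rad) (horizontal distance between vial and disc below 0.025 m and z of vial in the frame of disc between 0.011 and 0.019 m and angle between vial's own z axis and vertical below 0.17 rad and linear speed of vial below 0.02 m/s and value of joint guard below 0.1 rad); the robot touches nothing.
It fails at once if the vial is tipped more than 45 degrees (angle between vial's own z axis and vertical above 0.785 rad).
It also fails if it takes over 48 s, if anything falls off the work surface, if the arm or the gripper's body presses on something with over 40 N, if the wrist force passes 120 N, or if a joint passes its speed limit or range.

## Robot

A 6-joint arm with a two-finger parallel gripper is mounted at the origin on the work surface. World frame = base frame: x ahead of the robot, y to its left, z up, the work surface at z = 0. Lengths are in m, angles in rad, forces in N, time in s.
With the tool pointing down it reaches from about 0.35 to 0.95 m from the base axis. Payload 17.4 kg.
Tool frame: the origin (TCP) lies at the very end of the fingers, on their centre line; the grasp point (between the pads) lies 19 mm behind it; z points along the fingers, y is the line along which they close (so a half turn about z gives the same grasp; the last joint's range is limited). The gripper opens to 93 mm and grips with 3 to 60 N. Pads are 15 mm wide; open, the fingers measure 128 mm over their backs; the gripper's body (75 mm by 188 mm) begins 65 mm behind the grasp point.
Start: joints at [1.116, 0.116, 1.442, -0, 1.584, -0.038], TCP at [0.273, 0.617, 0.219] pointing down, gripper open.
Joint ranges: [-2.83, 2.83], [-0.83, 2.19], [0.07, 2.5], [-1.14, 4.28], [0.01, 3], [-2.97, 2.97]. Speed limits (rad/s): [1.89, 1.89, 2.22, 3.14, 3.14, 3.14].

## Interface

Orientations are given as a rotation vector (axis times angle).
In Python, from rig import manip gives the robot as it stands.
- The arm moves only by the tool carry_out, never from a script. Its argument "increments" is a list that holds one entry, the list of rows, each a list of 7 numbers: the shift along the tool's x, y, z in units of 0.12 m (1.0 is 0.12 m), then the turn, a rotation vector about the tool's x, y, z in units of pi rad (1.0 is pi rad), then the closure, from 0 (fully open) to 1 (shut). In form: [[[x, y, z, wx, wy, wz, grip], ...]]. A call has 1 to 12 rows; each row is the pose to reach, as a shift and turn from the pose commanded when the call began, along the tool's axes at that moment, turning the shorter way round; what a row does not reach only later rows make up. A row lasts 1/8 s, in which the tool goes at most 62.5 mm and 10.7 degrees, less where a joint would pass 70% of its speed; a pose out of reach is approached as far as the arm can. A call with a number of a shift or a turn outside -1 to 1 is refused whole. A call with a gripper value outside its range is refused whole. The fingers move at their own pace and stop on an object; the grip force is fixed at half the most. Time passes only in rows, so rows that repeat a pose let the fingers close. It gives the time, the measured TCP pose, the force, the opening and the grip force at its end, in the units of the state.
- manip.read_state(): the state, without advancing time (a new reading comes with each control period).
- manip.snapshot(name): name is "scene" or "top"; returns a dict with "img" (384x512x3 uint8, red, green, blue), "mtx" (3x3 intrinsics, pixels), "rvec" (rotation vector, rad) and "tvec" (3), from world to camera coordinates, as OpenCV has them. Camera axes: x right, y down, z forward; pixel columns grow to the right and rows downward; lengths in m; the calibration is good to about 2 mm. A picture is of the moment at which its call begins. There is no depth.
- manip.hand_in(): hands the job in; it is judged then, once.
Trained networks look in the newest picture that a camera, given by its name, has taken for a name from the list of things; names that differ only in an ending like _2 or _b are one class to them, and where a whole thing is asked for, a point or a joint stands for the part that bears it (a point fixed in the world has none). Each returns a list of dicts, best first, with "conf" (0 to 1); they miss things now and then, are a little off and sometimes report something else, mostly with a low value. They report only what shows in the picture. A call takes as long as a camera call. They do not tell look-alikes from the thing itself.
- manip.recognise(name, camera): "at" ([column, row] in pixels, amid what is visible of it).
- manip.spot_point(name, camera): "at" ([column, row] in pixels: a listed point, or the origin of a listed thing).
The state is a dict: "t": time; "q": joint angles; "qd": joint speeds; "tau": joint torques, N m; "ee_pos": TCP position; "tool_rot": TCP orientation; "force": force on the tool from outside, world axes, zero at the start; "ft_torque": the same for the moment, N m; "opening": opening from 0.0 (shut) to 1.0 (fully open); "grip_force": force on a finger pad.
Only numpy, scipy, OpenCV 4.12 (cv2) and the standard library are available. Lean on these libraries where they do the work, as an engineer would, in place of code of your own. Each camera call takes 0.05 s, during which the arm holds its last target. There are 200 camera calls.

## Working session

There is one attempt and no reset: what is moved stays moved. The work goes in short steps, Python scripts to look and compute and a tool call to move; the robot and the scene stay as the last step left them, time stands still between calls to the robot, and variables do not carry over. Pictures are saved under pics/ and viewed, at most 10 in all, crops included, and the job is handed in when it is done.

Besides the shell and the picture viewer there is one more tool, called after ">>>" by a JSON object that holds its "fn" and its "kwargs". carry_out: Moves the arm, as the interface text tells. Its arguments: {"type":"object","properties":{"increments":{"type":"array"}},"required":["increments"]}

```bash
mkdir -p pics
cat > h.py <<'E'
import numpy as np,cv2
from rig import manip
def ray(s,px):
    R=cv2.Rodrigues(np.array(s["rvec"],float))[0];t=np.array(s["tvec"],float).ravel()
    d=R.T@np.linalg.inv(np.array(s["mtx"]))@np.array([px[0],px[1],1.]);return -R.T@t,d
def onz(s,px,z):
    c,d=ray(s,px);return c+d*(z-c[2])/d[2]
def proj(s,P):
    return cv2.projectPoints(np.array(P,float).reshape(-1,3),np.array(s["rvec"],float),np.array(s["tvec"],float),np.array(s["mtx"],float),None)[0].reshape(-1,2)
def save(s,n): cv2.imwrite(f"pics/{n}.png",s["img"][:,:,::-1])
E
python3 - <<'E'
from h import *
for c in("scene","top"):
    s=manip.snapshot(c);save(s,c+"1");print(c,ray(s,(256,192)))
    for n in("vial","warmer","disc","guard"):
        print(n,[(np.round(d["at"],1).tolist(),round(d["conf"],2)) for d in manip.spot_point(n,c)][:4],[(np.round(d["at"],1).tolist(),round(d["conf"],2)) for d in manip.recognise(n,c)][:4])
s=manip.read_state();print(s)
E
```

```text
scene (array([0.81380499, 0.53158246, 0.54690315]), array([-0.42183021, -0.70001015, -0.57638784]))
vial [([286.8, 269.2], 0.91), ([385.0, 292.2], 0.81), ([385.4, 321.2], 0.68)] [([287.0, 258.6], 0.89), ([388.9, 310.2], 0.77), ([387.0, 276.9], 0.75)]
warmer [([240.5, 279.9], 0.91)] [([254.2, 275.8], 0.58)]
disc [([212.8, 169.5], 0.6)] [([214.4, 170.6], 0.87)]Traceback (most recent call last):
  File "<stdin>", line 5, in <module>
ValueError: it knows: disc, vial, warmer
```

View pics/scene1.png

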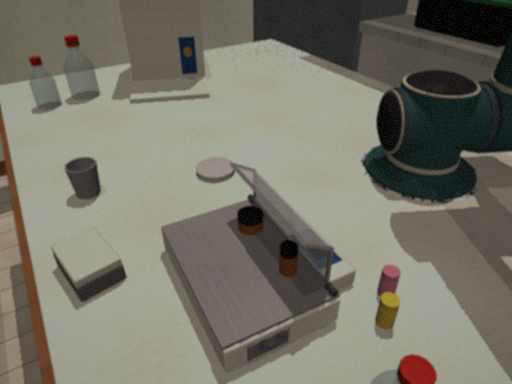

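The scene picture, taken from behind and to the left of the warmer, shows the vial near (287,258), the squat jar at (250,220) and the disc at (215,169). The pink and yellow decoys are off to the side of the warmer.

Run:
```python
from h import *
for c in("scene","top"):
    s=manip.snapshot(c);save(s,c+"2");print(c,ray(s,(256,192)))
    for n,z in(("vial",.06),("warmer",0),("disc",0)):
        print(n,[(np.round(d["at"],1).tolist(),round(d["conf"],2),onz(s,d["at"],z).round(3).tolist()) for d in manip.spot_point(n,c)][:4])
s=manip.read_state();print(s["t"],s["ee_pos"],s["tool_rot"],s["opening"])
```

```text
scene (array([0.81380499, 0.53158246, 0.54690315]), array([-0.42183021, -0.70001015, -0.57638784]))
vial [([385.4, 321.0], 0.96, [0.467, 0.315, 0.06]), ([288.0, 268.4], 0.95, [0.527, 0.157, 0.06]), ([383.6, 289.3], 0.95, [0.425, 0.272, 0.06])]
warmer [([242.7, 279.0], 0.89, [0.577, 0.089, 0.0])]
disc [([216.1, 171.0], 0.94, [0.452, -0.268, 0.0])]
top (array([ 0.43546258, -0.01596546,  1.09517713]), array([ 0.06340132, -0.02320365, -0.99808324]))
vial [([121.0, 222.3], 0.63, [0.425, 0.271, 0.06]), ([135.2, 240.1], 0.57, [0.384, 0.237, 0.06])]
warmer [([202.0, 162.0], 0.79, [0.577, 0.093, 0.0])]
disc [([348.7, 216.6], 0.86, [0.448, -0.273, 0.0])]
0.75 [0.2732975  0.61721481 0.21865556] [6.50009334e-01 3.07360866e+00 1.68426186e-05] 1.0069124365313822
```

View pics/top2.png

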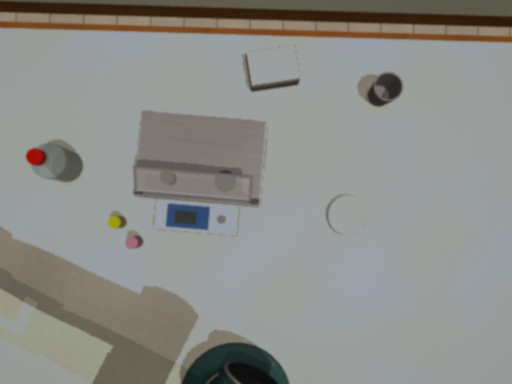

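The top picture shows the warmer plate with corners at about (143,111), (266,121), (259,206) and (133,195). Through the hood I can see the vial cap at (168,177) and the jar at (226,180). The disc is at (347,215).

Run:
```python
from h import *
s=manip.snapshot("top")
P={k:onz(s,p,.06) for k,p in dict(rl=(143,111),rr=(266,121),fr=(259,206),fl=(133,195)).items()}
for k,v in P.items(): print(k,v.round(3))
c=sum(P.values())/4;print("centre",c)
v=P["rl"]-P["rr"];print("yaw",np.degrees(np.arctan2(-v[0],v[1])),np.linalg.norm(v))
v=P["rl"]-P["fl"];w=P["rr"]-P["fr"];print([ (np.degrees(np.arctan2(a[1],a[0])),np.linalg.norm(a)) for a in(v,w)])
print("vialcap",onz(s,(168,177),.115),"jar",onz(s,(226,180),.092))
g=[onz(s,p,.17) for p in((136,161),(252,172))];print("edge",g)
# disc centre
im=cv2.cvtColor(s["img"],cv2.COLOR_RGB2GRAY)[185:245,315:380]
cv2.imwrite("pics/d.png",cv2.normalize(cv2.resize(im,None,fx=6,fy=6,interpolation=cv2.INTER_CUBIC),None,0,255,32))
s=manip.snapshot("scene")
print("vial scene cap", onz(s,(288.5,246),.115), "disc",onz(s,(215,168),.015))
from scipy.spatial.transform import Rotation as R
print(R.from_rotvec(manip.read_state()["tool_rot"]).as_matrix().round(3))
```

```text
rl [0.686 0.227 0.06 ]
rr [ 0.669 -0.061  0.06 ]
fr [ 0.469 -0.048  0.06 ]
fl [0.489 0.245 0.06 ]
centre [0.57796292 0.09111824 0.06      ]
yaw -3.312602838900347 0.2885042784844594
[(np.float64(-5.1400020821028045), np.float64(0.19774418984539127)), (np.float64(-3.69241895246671), np.float64(0.20074666787101522))]
vialcap [0.52704267 0.15583089 0.115     ] jar [0.52505784 0.02910566 0.092     ]
edge [array([0.55390089, 0.21321628, 0.17      ]), array([ 0.53596865, -0.02835305,  0.17      ])]
vial scene cap [0.5310537  0.16024107 0.115     ] disc [ 0.457996   -0.26006814  0.015     ]
[[-0.914  0.405 -0.   ]
 [ 0.405  0.914  0.   ]
 [ 0.     0.    -1.   ]]
```

View pics/d.png

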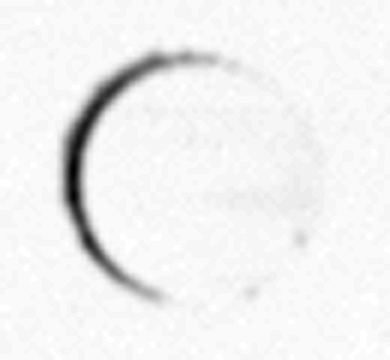

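The disc centre is at about (0.452, -0.266). The warmer is at (0.577, 0.091) with a yaw of about -4.1°. The vial is at about (0.528, 0.158), on the +y side, which fits the stated offset of (-56, +65). I'll approach behind the guard's edge.

>>> {"fn": "carry_out", "kwargs": {"increments": [[[-0.33,-0.2,-0.15,0,0,0,0],[-0.66,-0.4,-0.3,0,0,0,0],[-1,-0.61,-0.35,0,0,0,0],[-1,-0.61,-0.35,0,0,0,0]]]}}

```text
t: 1.35
ee_pos: [0.355, 0.4999, 0.2618]
tool_rot: [0.654, 3.072, 0.002]
force: [-0.7, 0.7, 0.3]
opening: 1.001
grip_force: 0.0
```

>>> {"fn": "carry_out", "kwargs": {"increments": [[[-0.33,-0.2,-0.15,0,0,0,0],[-0.66,-0.4,-0.3,0,0,0,0],[-1,-0.61,-0.35,0,0,0,0],[-1,-0.61,-0.35,0,0,0,0]]]}}

```text
t: 1.85
ee_pos: [0.4346, 0.385, 0.3032]
tool_rot: [0.654, 3.072, 0.001]
force: [-0.2, 0.6, -0.5]
opening: 0.999
grip_force: 0.0
```

>>> {"fn": "carry_out", "kwargs": {"increments": [[[-0.33,-0.2,0,0,0,0,0],[-0.66,-0.4,0,0,0,0,0],[-1,-0.61,0,0,0,0,0],[-1,-0.61,0,0,0,0,0]]]}}

```text
t: 2.35
ee_pos: [0.5144, 0.2699, 0.3019]
tool_rot: [-0.653, -3.072, 0.001]
force: [-0.7, -0.1, -0.0]
opening: 1.0
grip_force: 0.0
```

>>> {"fn": "carry_out", "kwargs": {"increments": [[[-0.33,-0.2,0,0,0,-0.05,0],[-0.66,-0.4,0,0,0,-0.11,0],[-1,-0.61,0,0,0,-0.11,0],[-1,-0.61,0,0,0,-0.11,0],[-1,-0.61,0,0,0,-0.11,0],[-1,-0.61,0,0,0,-0.11,0]]]}}

```text
t: 3.1
ee_pos: [0.593, 0.1567, 0.3027]
tool_rot: [-0.109, -3.14, -0.001]
force: [0.1, -0.6, 0.3]
opening: 1.004
grip_force: 0.0
```

>>> {"fn": "carry_out", "kwargs": {"increments": [[[-0.1,-0.03,0.33,0,0,0,0],[-0.1,-0.03,0.66,0,0,0,0],[-0.1,-0.03,1,0,0,0,0],[-0.1,-0.03,1,0,0,0,0]]]}}

```text
t: 3.6
ee_pos: [0.6038, 0.1515, 0.18]
tool_rot: [-0.11, -3.135, 0.002]
force: [-0.7, -0.7, 0.4]
opening: 1.0
grip_force: 0.0
```

>>> {"fn": "carry_out", "kwargs": {"increments": [[[0,0,0.3,0,0,0,0],[0,0,0.6,0,0,0,0],[0,0,0.6,0,0,0,0]]]}}

```text
t: 3.98
ee_pos: [0.6047, 0.1512, 0.1104]
tool_rot: [-0.111, -3.138, 0.001]
force: [-0.0, -0.3, 0.6]
opening: 1.002
grip_force: 0.0
```

Run:
```python
from h import *
s=manip.snapshot("scene");cv2.imwrite("pics/a1.png",cv2.resize(s["img"][130:350,130:420,::-1],None,fx=2.5,fy=2.5))
print(manip.read_state()["ee_pos"])
```

```text
[0.60554012 0.15126893 0.11231915]
```

View pics/a1.png

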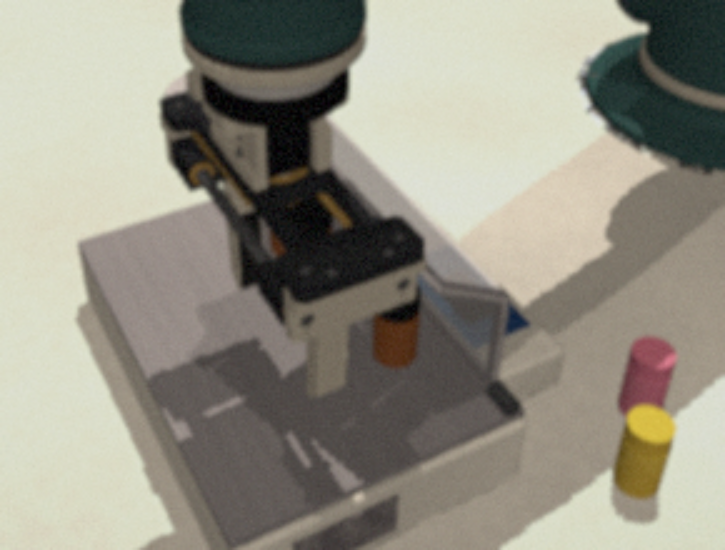

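The hand is behind the free edge with its fingers pointing down, and the vial is in front of it at crop position (395,335). Next I lower the hand and push to the front.

>>> {"fn": "carry_out", "kwargs": {"increments": [[[0,0,0.16,0,0,0,0],[0,0,0.32,0,0,0,0],[0,0,0.32,0,0,0,0]]]}}

```text
t: 4.4
ee_pos: [0.6045, 0.1505, 0.0704]
tool_rot: [-0.112, -3.137, 0.001]
force: [-0.5, 1.0, -0.2]
opening: 1.0
grip_force: 0.0
```

>>> {"fn": "carry_out", "kwargs": {"increments": [[[0.08,0,0,0,0,0,0],[0.16,0,0,0,0,0,0],[0.24,0,0,0,0,0,0],[0.32,0,0,0,0,0,0],[0.4,0,0,0,0,0,0],[0.4,0,0,0,0,0,0]]]}}

```text
t: 5.15
ee_pos: [0.5569, 0.1542, 0.0724]
tool_rot: [0.111, 3.139, 0.0]
force: [1.1, 0.1, -1.0]
opening: 0.999
grip_force: 0.5
```

Run:
```python
from h import *
s=manip.snapshot("scene");cv2.imwrite("pics/a2.png",cv2.resize(s["img"][130:350,130:420,::-1],None,fx=2.5,fy=2.5))
print([(d["at"],d["conf"],onz(s,d["at"],.06)) for d in manip.spot_point("vial","scene")])
print(manip.read_state()["ee_pos"],manip.read_state()["force"])
```

```text
[([386.3, 289.3], 0.8, array([0.42172765, 0.27410397, 0.06      ])), ([388.2, 320.7], 0.7, array([0.46314542, 0.31717808, 0.06      ]))]
[0.55744641 0.15419246 0.07222953] [ 0.6863212   0.65629382 -0.04379077]
```

View pics/a2.png

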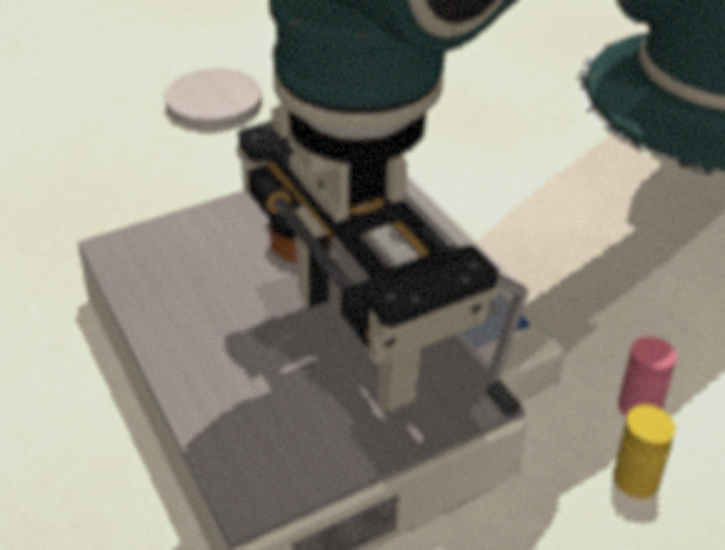

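The guard is being pushed open. The vial is now hidden behind the left finger. I continue 29 mm to the front and then close the fingers.

>>> {"fn": "carry_out", "kwargs": {"increments": [[[0.08,0.01,0,0,0,0,0],[0.16,0.01,0,0,0,0,0],[0.24,0.01,0,0,0,0,0],[0.24,0.01,0,0,0,0,0],[0.24,0.01,0,0,0,0,0]]]}}

```text
t: 5.88
ee_pos: [0.5288, 0.1574, 0.0722]
tool_rot: [0.112, 3.14, 0.0]
force: [1.2, 0.7, -1.8]
opening: 1.0
grip_force: 0.6
```

>>> {"fn": "carry_out", "kwargs": {"increments": [[[0,0,0,0,0,0,0.3],[0,0,0,0,0,0,0.5],[0,0,0,0,0,0,0.6],[0,0,0,0,0,0,0.8],[0,0,0,0,0,0,1],[0,0,0,0,0,0,1],[0,0,0,0,0,0,1],[0,0,0,0,0,0,1]]]}}

```text
t: 6.88
ee_pos: [0.5288, 0.1574, 0.0723]
tool_rot: [0.112, 3.14, 0.0]
force: [1.1, 0.4, -0.2]
opening: 0.319
grip_force: 30.0
```

The opening of 29.7 mm matches the vial's diameter. I lift a little, then back off to the rear so the guard falls shut.

>>> {"fn": "carry_out", "kwargs": {"increments": [[[0,0,-0.08,0,0,0,1],[0,0,-0.16,0,0,0,1],[0,0,-0.2,0,0,0,1],[0,0,-0.2,0,0,0,1],[-0.15,0,-0.2,0,0,0,1],[-0.3,0,-0.2,0,0,0,1],[-0.45,0,-0.2,0,0,0,1],[-0.6,0,-0.2,0,0,0,1],[-0.7,0,-0.2,0,0,0,1],[-0.7,0,-0.2,0,0,0,1]]]}}

```text
t: 8.12
ee_pos: [0.6131, 0.1513, 0.0958]
tool_rot: [-0.112, -3.139, 0.0]
force: [0.3, 0.8, -1.0]
opening: 0.314
grip_force: 30.0
```

Run:
```python
from h import *
s=manip.snapshot("scene");cv2.imwrite("pics/a3.png",cv2.resize(s["img"][130:350,130:420,::-1],None,fx=2.5,fy=2.5))
print(manip.read_state()["ee_pos"],manip.read_state()["force"])
```

```text
[0.61259517 0.15134545 0.09586739] [ 0.1590337   0.34912735 -0.26598013]
```

View pics/a3.png

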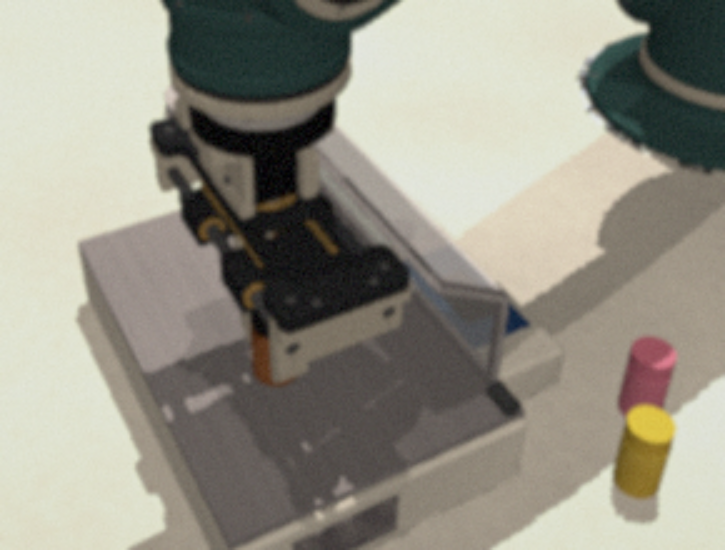

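The guard is shut again and the vial is in the fingers, clear of the plate. I lift it and carry it over to the disc.

>>> {"fn": "carry_out", "kwargs": {"increments": [[[0,0,-0.3,0,0,0,1],[0,0,-0.6,0,0,0,1],[0,0,-1,0,0,0,1],[0,0,-1,0,0,0,1]]]}}

```text
t: 8.68
ee_pos: [0.6133, 0.1518, 0.2207]
tool_rot: [0.111, 3.134, 0.002]
force: [-0.8, 0.3, -0.3]
opening: 0.312
grip_force: 30.0
```

>>> {"fn": "carry_out", "kwargs": {"increments": [[[0,-0.2,-0.15,0,0,0,1],[0,-0.45,-0.3,0,0,0,1],[0,-0.7,-0.3,0,0,0,1],[0,-0.89,-0.3,0,0,0,1]]]}}

```text
t: 9.18
ee_pos: [0.6044, 0.0429, 0.2521]
tool_rot: [-0.113, -3.139, 0.0]
force: [1.2, -0.7, -0.0]
opening: 0.318
grip_force: 30.0
```

>>> {"fn": "carry_out", "kwargs": {"increments": [[[0,-0.25,0,0,0,0,1],[0,-0.5,0,0,0,0,1],[0,-0.7,0,0,0,0,1],[0,-0.89,0,0,0,0,1]]]}}

```text
t: 9.68
ee_pos: [0.5968, -0.0631, 0.2517]
tool_rot: [-0.112, -3.139, -0.0]
force: [-0.9, -0.8, -0.4]
opening: 0.315
grip_force: 30.0
```

>>> {"fn": "carry_out", "kwargs": {"increments": [[[0.15,-0.25,0,0,0,0,1],[0.3,-0.5,0,0,0,0,1],[0.45,-0.7,0,0,0,0,1],[0.55,-0.89,0,0,0,0,1]]]}}

```text
t: 10.18
ee_pos: [0.5227, -0.1647, 0.2518]
tool_rot: [-0.113, -3.139, -0.0]
force: [0.1, 0.8, -0.5]
opening: 0.317
grip_force: 30.0
```

>>> {"fn": "carry_out", "kwargs": {"increments": [[[0.15,-0.25,0,0,0,0,1],[0.3,-0.5,0,0,0,0,1],[0.45,-0.7,0,0,0,0,1],[0.54,-0.89,0,0,0,0,1],[0.54,-0.89,0,0,0,0,1]]]}}

```text
t: 10.8
ee_pos: [0.4506, -0.2666, 0.2518]
tool_rot: [-0.115, -3.139, -0.0]
force: [0.1, -0.0, -0.3]
opening: 0.315
grip_force: 30.0
```

>>> {"fn": "carry_out", "kwargs": {"increments": [[[0,0,0.3,0,0,0,1],[0,0,0.6,0,0,0,1],[0,0,1,0,0,0,1],[0,0,1,0,0,0,1]]]}}

```text
t: 11.3
ee_pos: [0.4505, -0.2641, 0.1291]
tool_rot: [-0.111, -3.135, -0.005]
force: [-0.5, -0.3, 0.2]
opening: 0.316
grip_force: 30.0
```

>>> {"fn": "carry_out", "kwargs": {"increments": [[[0,0,0.25,0,0,0,1],[0,0,0.5,0,0,0,1],[0,0,0.65,0,0,0,1],[0,0,0.75,0,0,0,1],[0,0,0.75,0,0,0,1]]]}}

```text
t: 11.92
ee_pos: [0.4519, -0.2654, 0.0424]
tool_rot: [-0.112, -3.139, -0.0]
force: [1.0, -0.4, -0.9]
opening: 0.319
grip_force: 30.0
```

>>> {"fn": "carry_out", "kwargs": {"increments": [[[0,0,0.03,0,0,0,1],[0,0,0.06,0,0,0,1],[0,0,0.09,0,0,0,1],[0,0,0.11,0,0,0,1],[0,0,0.11,0,0,0,1],[0,0,0.11,0,0,0,1]]]}}

```text
t: 12.68
ee_pos: [0.4518, -0.2654, 0.0291]
tool_rot: [0.112, 3.14, -0.0]
force: [1.2, 0.1, -0.1]
opening: 0.317
grip_force: 30.0
```

Run:
```python
from h import *
s=manip.snapshot("scene");cv2.imwrite("pics/a4.png",cv2.resize(s["img"][70:270,130:370,::-1],None,fx=3,fy=3))
print(manip.read_state()["ee_pos"],manip.read_state()["force"])
```

```text
[ 0.45179712 -0.2654323   0.02915412] [ 0.56449061 -0.35430355 -1.66147546]
```

View pics/a4.png

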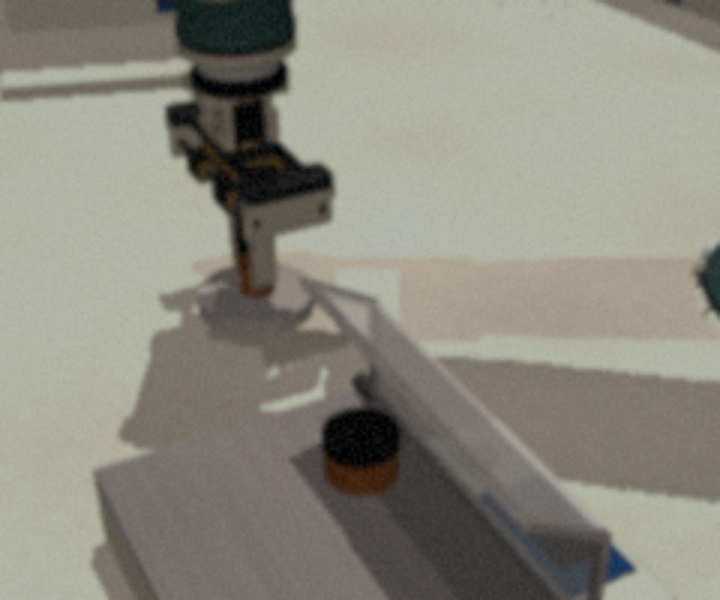

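The vial sits over the middle of the disc, about 2 mm above it by calculation, and the guard is shut. I lower it slightly more.

>>> {"fn": "carry_out", "kwargs": {"increments": [[[0,0,0.008,0,0,0,1],[0,0,0.016,0,0,0,1],[0,0,0.016,0,0,0,1]]]}}

```text
t: 13.1
ee_pos: [0.4518, -0.2655, 0.0272]
tool_rot: [0.112, 3.139, -0.0]
force: [-0.6, -0.2, 2.1]
opening: 0.316
grip_force: 30.0
```

Contact is starting to show on the force reading. I release and retreat straight up.

>>> {"fn": "carry_out", "kwargs": {"increments": [[[0,0,0,0,0,0,0.6],[0,0,0,0,0,0,0.4],[0,0,0,0,0,0,0.2],[0,0,0,0,0,0,0],[0,0,0,0,0,0,0],[0,0,0,0,0,0,0],[0,0,0,0,0,0,0]]]}}

```text
t: 13.98
ee_pos: [0.4518, -0.2654, 0.0271]
tool_rot: [-0.112, -3.14, 0.0]
force: [0.5, 0.4, -0.4]
opening: 0.978
grip_force: 0.0
```

>>> {"fn": "carry_out", "kwargs": {"increments": [[[0,0,-0.1,0,0,0,0],[0,0,-0.3,0,0,0,0],[0,0,-0.6,0,0,0,0],[0,0,-1,0,0,0,0],[0,0,-1,0,0,0,0],[0,0,-1,0,0,0,0]]]}}

```text
t: 14.72
ee_pos: [0.4517, -0.2653, 0.1472]
tool_rot: [0.112, 3.139, -0.0]
force: [0.3, -0.6, 0.5]
opening: 1.001
grip_force: 0.0
```

Run:
```python
from h import *
s=manip.snapshot("scene");cv2.imwrite("pics/a5.png",cv2.resize(s["img"][70:270,130:370,::-1],None,fx=3,fy=3))
print([(d["at"],d["conf"],onz(s,d["at"],.015)) for d in manip.spot_point("vial","scene")])
print(manip.read_state()["ee_pos"],manip.read_state()["opening"])
```

```text
[([386.1, 290.3], 0.7, array([0.38742578, 0.25169484, 0.015     ])), ([215.7, 166.9], 0.66, array([ 0.45408298, -0.26391848,  0.015     ]))]
[ 0.45136252 -0.26514588  0.14615638] 0.9947060645360617
```

View pics/a5.png

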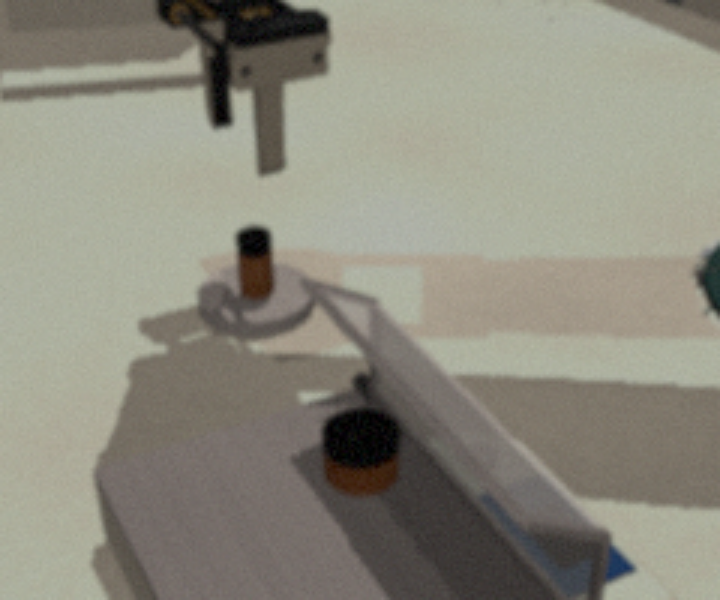

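The vial stands upright in the middle of the disc at crop position (255,265). The guard is shut and the hand is clear, so I hand in.

```bash
python3 -c "
from rig import manip
print(manip.hand_in())"
```

```text
the job is handed in; nothing more can be done
None
```

The job is handed in, with no verdict returned: the vial stands upright and released in the middle of the cooling disc, the guard is shut, and the hand is clear, at about 15 s on the robot's clock.

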